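Switch the ball sorter to its other chute and let the lot run

TASK

Three steel bearing balls wait behind the stop slide of the sorting chute, and this lot belongs in the other tray than the one the seesaw gate now leads to. With a fingertip, press the raised end of the gate down so that it rocks over its pivot onto its other stop, then push the slide's red tab all the way out, away from the feed chute, so that all three balls roll by themselves down the other chute into its tray. Grip nothing, do not touch the balls, leave the loose parts on the bench where they are, and finish with the hand clear.

Things in the scene. Friction and masses are not known exactly. Their poses are not given: they have to be found in the camera images.
- sorter: Ball sorting chute, one fixed unit on the bench, turned a little about the vertical only. Origin on the bench under the middle of the seesaw gate; +x away from the robot, along the flow of the feed; +y to the left (blue) tray, -y to the right (yellow) tray; z up. The gate lies along y; a short chute leads from each of its ends to a tray. All of it is lower than 175 mm.
- feed_mouth (a point): Floor of the feed chute at its mouth (110 mm high, 22 mm before the gate's middle). The chute, a U-trough 42 mm wide over its 20 mm high walls, comes down along sorter +x at 10 degrees from its upper end 193 mm nearer the robot, where its floor is 145 mm high.
- gate (a joint): Angle (rad) of the seesaw gate, an aluminium trough 220 mm long, 46 mm wide, on a level pin along sorter x. +0.26: left end down on its stop, balls run left. -0.26: right end down, balls run right. The tumbler weight over the pin makes it fall to the nearer stop once past level; pressing the raised pad down takes under 1 N.
- tumbler (a point): Centre of the round steel tumbler weight that stands up from the far side of the gate, 46 mm over the pivot pin (pin 95 mm above the bench), 36 mm across and 32 mm long along sorter x. It swings over with the gate and leans to the low side.
- left_pad (a point): Middle of the top face of the red press pad (38 mm in x, 36 mm in y, 4 mm thick) on the far (+x) side of the gate near its left end: 45 mm in sorter +x and 96 mm in +y from the pivot. About 125 mm above the bench when raised, 76 mm when down on its stop. Pressing it down when raised sends balls left.
- right_pad (a point): The same on the gate's right end (96 mm in -y from the pivot). Pressing it down when raised sends balls right.
- slide (a joint): How far the stop slide is drawn out (m): 0 = its blade closes the feed chute, 0.042 = fully out at its stop, feed open. It moves along sorter +y (to the left), needs about 1.5 N plus drag, and stays where it is left.
- slide_tab (a point): Middle of the inner (-y) face of the slide's upright red tab, 6 mm below its top edge: push this face to sorter +y. Tab 30 mm wide in x, 6 mm thick, 48 mm tall, on the left of the feed chute, its face 64 mm from the chute's middle when closed; the gap between chute wall and face is 43 mm wide. The slide's blade and guide in that gap are 17 mm or more below this point.
- tray_left (a point): Middle of the inner floor of the blue left tray (inside 100 mm in sorter x by 94 mm in y; walls 32 mm high towards the gate, 58 mm at the far end, 46 mm at the sides).
- tray_right (a point): Middle of the inner floor of the yellow right tray (same size).
- ball1_center (a point): Centre of steel bearing ball 1 of three (30 mm across, 0.11 kg), waiting in line in the feed chute, ball 1 against the slide's blade.
- ball2_center (a point): Centre of steel bearing ball 2 of three (30 mm across, 0.11 kg), waiting in line in the feed chute, ball 1 against the slide's blade.
- ball3_center (a point): Centre of steel bearing ball 3 of three (30 mm across, 0.11 kg), waiting in line in the feed chute, ball 1 against the slide's blade.
- flanged_bearing: Bystander: the steel flanged bearing (flange 66 mm across, 22 mm high); origin at the height of the bench under its middle.
- phenolic_spacer: Bystander: the tan phenolic spacer ring (44 mm across, 30 mm high); origin at the height of the bench under its middle.
- press_sleeve: Bystander: the chrome press sleeve (tube 40 mm across, 55 mm high); origin at the height of the bench under its middle.
- arbor_plug: Bystander: the red anodised arbor plug (34 mm across, 55 mm high); origin at the height of the bench under its middle.
- setting_ring: Bystander: the dark steel setting ring (64 mm across, 20 mm high); origin at the height of the bench under its middle.
- v_block: Bystander: a dark steel V-block (50 x 55 x 39 mm); origin at the height of the bench under its middle.
- plug_gauge: Bystander: a steel plug gauge lying flat (118 mm long, 24 mm across); origin at the height of the bench under its middle.
There are look-alikes about, which are no part of the job. What is shaped like the part that bears ball2_center but blue is not meant. Leave any blue look-alike of the part that bears ball1_center alone.

How it is judged:
By the outcome, as a careful person would: the job done as asked, in the order asked, and still so for the second after the job is handed in, with the robot touching nothing.
It also fails if it takes over 40 s, if anything falls off the work surface, if the arm or the gripper's body presses on something with over 40 N, if the wrist force passes 120 N, or if a joint passes its speed limit or range.

ROBOT

A 7-joint arm with a two-finger parallel gripper is mounted at the origin on the work surface. World frame = base frame: x ahead of the robot, y to its left, z up, the work surface at z = 0. Lengths are in m, angles in rad, forces in N, time in s.
With the tool pointing down it reaches from about 0.425 to 0.925 m from the base axis. Payload 6.8 kg.
Tool frame: the origin (TCP) lies at the very end of the fingers, on their centre line; the grasp point (between the pads) lies 19 mm behind it; z points along the fingers, x is the direction in which the jaws open and shut, and the axes are right-handed (so a half turn about z gives the same grasp; the last joint's range is limited). The gripper opens to 85 mm and grips with 20 to 120 N. Pads are 22 mm wide; open, the fingers measure 114 mm over their backs; the gripper's body (76 mm by 85 mm) begins 54 mm behind the grasp point. The pads swing forward as they close: fully open they stand 13 mm farther back than shut.
Start: joints at [-1.408, 0.477, 0.022, 1.555, -0.011, 1.109, -0.083], TCP at [0.181, 0.65, 0.231] pointing down, gripper open.
Joint ranges: [-2.96, 2.96], [-0.34, 2.1], [-1.41, 1.46], [0.24, 2.44], [-1.37, 4.51], [0.17, 1.92], [-2.96, 2.96]. Speed limits (rad/s): [2.39, 2.39, 3.14, 3.14, 3.14, 3.14, 3.14].

INTERFACE

Orientations are given as a rotation vector (axis times angle).
In Python, from bench import r, grab_frame gives the robot as it stands. The module is installed in compiled form; this text tells all that it offers.
- The arm moves only by the tool send_rows, never from a script. Its argument "series" is a list of rows, each a list of 2 entries, a list of its own where there are three numbers: the shift along the tool's x, y, z in m, then the turn, a rotation vector about the tool's x, y, z in units of 5 degrees (1.0 is 5 degrees). A call has 1 to 20 rows; each row shifts and turns the commanded pose from where the row before left it, along the tool's axes as they then stand; what a row does not reach is not made up. A row lasts 1/8 s, in which the tool goes at most 62.5 mm and 10.7 degrees, less where a joint would pass 70% of its speed; a pose out of reach is approached as far as the arm can. A call is refused whole if a number of a shift passes 0.0625 or a number of a turn 1, either way. A call with a gripper value outside its range is refused whole. "fingers" is the closure in counts, from 0 (fully open) to 255 (shut), set as the call begins (left out, the last holds). The fingers move at their own pace and stop on an object; "grip_force" is the grip in N (left out, the last holds). Time passes only in rows, so rows that do not move let the fingers close. It gives the time, the measured TCP pose, the force and the opening at its end, in the units of the state.
- r.get_obs(): the state, without advancing time (a new reading comes with each control period).
- grab_frame(name): name is "scene" or "top"; returns a dict with "frame" (384x512x3 uint8, red, green, blue), "fx", "fy", "cx", "cy" (pixels), "dist_coeffs" ([k1, k2, p1, p2, k3] as OpenCV has them; the pictures are not rectified), "origin" and "rotation" of the camera in the world. Camera axes: x right, y down, z forward; pixel columns grow to the right and rows downward; lengths in m; the calibration is good to about 2 mm. A picture is of the moment at which its call begins. There is no depth.
- r.hand_in(): hands the job in, once; it reports no verdict.
The state is a dict: "clock": time; "joints": joint angles; "qvel": joint speeds; "tau": joint torques, N m; "tcp_pos": TCP position; "orientation": TCP orientation; "contact_force": force on the tool from outside, world axes, zero at the start; "moment": the same for the moment, N m; "grip_width": finger opening in m.
Only numpy, scipy, OpenCV 4.12 (cv2) and the standard library are available. Lean on these libraries where they do the work, as an engineer would, in place of code of your own. Each camera call takes 0.05 s, during which the arm holds its last target.

## Working session

There is one attempt and no reset: what is moved stays moved. The work goes in short steps, Python scripts to look and compute and a tool call to move; the robot and the scene stay as the last step left them, time stands still between calls to the robot, and variables do not carry over. Pictures are saved under pics/ and viewed, and the job is handed in when it is done.

Besides the shell and the picture viewer there is one more tool, called as name(argument=value, ...) on one line, values as JSON. send_rows: Moves the arm, as the interface text tells. Its arguments: {"type":"object","properties":{"series":{"type":"array"},"fingers":{"type":"number"},"grip_force":{"type":"number"}},"required":["series"]}

```bash
mkdir -p pics
python3 - <<'E'
from bench import r, grab_frame
import cv2,pickle
for n in("scene","top"):
    f=grab_frame(n); pickle.dump(f,open(n+".pkl","wb")); cv2.imwrite(f"pics/{n}0.png",f["frame"][:,:,::-1])
    print(n,{k:v for k,v in f.items() if k!="frame"})
print(r.get_obs())
E
```

```text
scene {'fx': 411.9801457503995, 'fy': 411.9801457503995, 'cx': 256.83649867490385, 'cy': 188.16714537218573, 'dist_coeffs': array([-0.02008387,  0.        ,  0.        ,  0.        ,  0.        ]), 'origin': array([ 1.28965345, -0.51451205,  0.653937  ]), 'rotation': array([-1.93343235, -0.92892461,  0.56719597])}
top {'fx': 442.11153181366655, 'fy': 442.11153181366655, 'cx': 246.5913434984342, 'cy': 193.87264932172718, 'dist_coeffs': array([-0.03268507,  0.        ,  0.        ,  0.        ,  0.        ]), 'origin': array([0.50516575, 0.00463645, 1.13736361]), 'rotation': array([-2.13938001,  2.20576008, -0.0475292 ])}
{'clock': 0.1, 'joints': array([-1.40810883,  0.4777457 ,  0.02235423,  1.55632139, -0.01150526,
        1.10931209, -0.08307433]), 'qvel': array([ 4.18342741e-04, -3.77363413e-03, -7.22810978e-05, -3.98814567e-03,
       -5.18484697e-04,  1.65590992e-04,  6.71933630e-05]), 'tau': array([ 4.42312157e-03, -5.97763181e+01,  1.61369652e+00, -2.81948823e+01,
        1.28342077e-02,  5.06912096e-03,  8.63403130e-06]), 'tcp_pos': array([0.18043103, 0.6498944 , 0.23041739]), 'orientation': array([ 2.50005647e+00,  1.90063719e+00, -1.95146360e-03]), 'contact_force': array([-0.10247623,  0.09794579, -0.0077212 ]), 'moment': array([-0.00661612,  0.00786024,  0.01007571]), 'grip_width': 0.08555479308726434}
```

View pics/scene0.png

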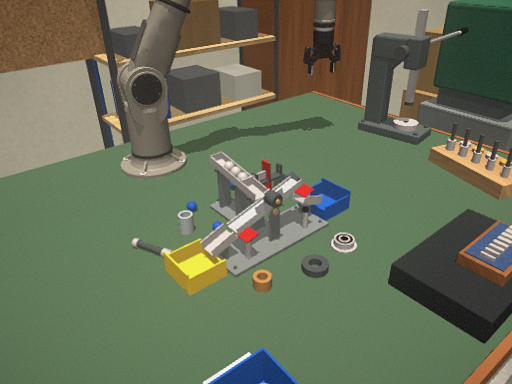

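View pics/top0.png

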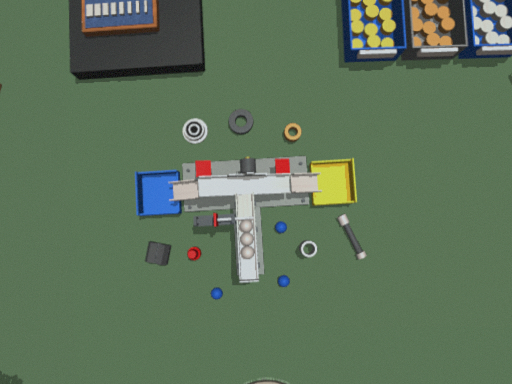

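Run:
```python
import cv2
a=cv2.imread("pics/scene0.png")[140:300,150:370]; cv2.imwrite("pics/sc.png",cv2.resize(a,None,fx=3.6,fy=3.6,interpolation=cv2.INTER_CUBIC))
a=cv2.imread("pics/top0.png")[110:310,120:370]; cv2.imwrite("pics/tc.png",cv2.resize(a,None,fx=3,fy=3,interpolation=cv2.INTER_CUBIC))
```

```text
(no output)
```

View pics/sc.png

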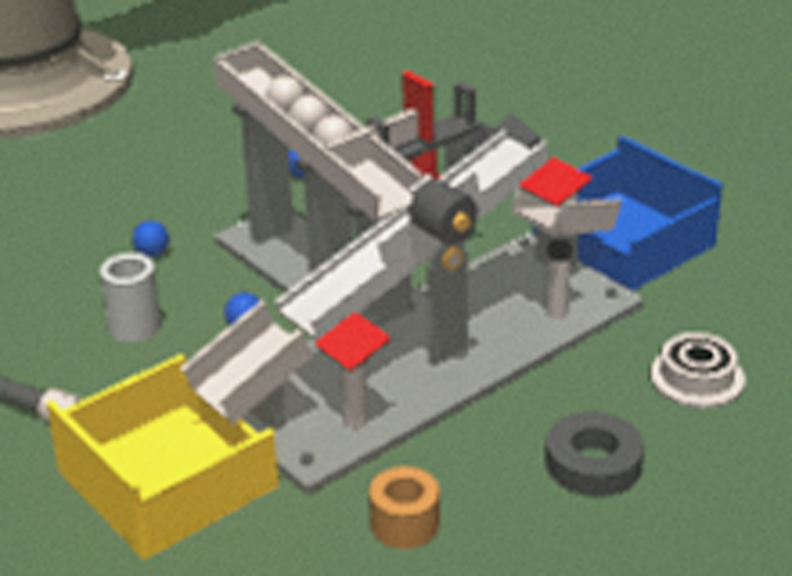

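View pics/tc.png

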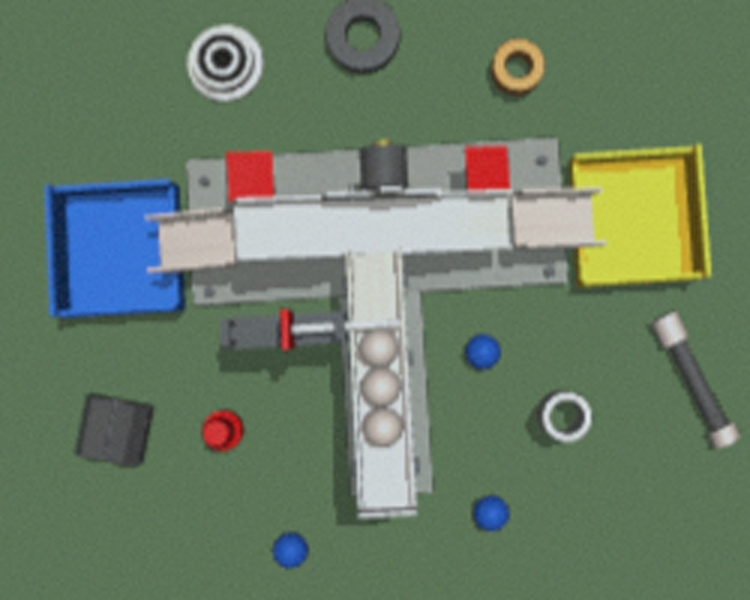

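The scene crop shows the right pad low on its stop post at (352,340) and the left pad raised at (556,180), with the trough sloping down to yellow. So balls now go right, and the left pad is the one to press. The steel balls are in the chute; the blue balls on the bench are look-alikes. The red things that could be confused, by pixel in the top view, are the left pad (203,168), right pad (282,166), slide tab (215,220) and arbor plug (194,254). Now I measure.

```bash
cat > h.py <<'E'
import numpy as np,cv2,pickle
def K(f): return np.array([[f["fx"],0,f["cx"]],[0,f["fy"],f["cy"]],[0,0,1]])
def ray(f,uv):
    p=cv2.undistortPoints(np.array([[uv]],float),K(f),f["dist_coeffs"])[0,0]
    R=cv2.Rodrigues(f["rotation"])[0]; d=R@np.array([p[0],p[1],1]); return f["origin"],d/np.linalg.norm(d)
def plane(f,uv,z):
    o,d=ray(f,uv); return o+d*(z-o[2])/d[2]
def tri(f,u,g,v):
    o,d=ray(f,u);p,e=ray(g,v)
    s=np.linalg.lstsq(np.c_[d,-e],p-o,rcond=None)[0]; a=o+s[0]*d;b=p+s[1]*e
    return (a+b)/2,np.linalg.norm(a-b)
def red(f):
    h=cv2.cvtColor(f["frame"],cv2.COLOR_RGB2HSV); m=((h[...,0]<8)|(h[...,0]>172))&(h[...,1]>170)&(h[...,2]>90)
    n,l,s,c=cv2.connectedComponentsWithStats(m.astype(np.uint8)); return [(s[i],c[i],l==i) for i in range(1,n) if s[i,4]>15]
def project(f,P):
    R=cv2.Rodrigues(f["rotation"])[0]; t=-R.T@f["origin"]
    return cv2.projectPoints(np.array(P,float).reshape(-1,3),cv2.Rodrigues(R.T)[0],t,K(f),f["dist_coeffs"])[0][:,0]
E
python3 - <<'E'
from h import *
S=pickle.load(open("scene.pkl","rb"));T=pickle.load(open("top.pkl","rb"))
for n,f in(("S",S),("T",T)):
    for s,c,m in red(f):print(n,s,c.round(1))
E
```

```text
S [262 160   8  19  82] [266.5 167.9]
S [265 182   6   6  24] [268.1 184.7]
S [295 184  19  13 134] [303.9 190. ]
S [238 227  20  15 168] [247.6 234.4]
T [275 159  15  14 179] [282.1 165.7]
T [196 161  15  15 205] [203.  167.6]
T [214 213   3  13  35] [214.9 219.2]
T [188 247  13  13 131] [193.8 252.9]
```

Run:
```python
from h import *
S=pickle.load(open("scene.pkl","rb"));T=pickle.load(open("top.pkl","rb"))
L,e=tri(S,[303.9,190],T,[203,167.6]);print("L",L,e)
R,e=tri(S,[247.6,234.4],T,[282.1,165.7]);print("R",R,e)
L2=plane(T,[203,167.6],.125);R2=plane(T,[282.1,165.7],.076);print(L2,R2,np.linalg.norm((L2-R2)[:2]))
v=(L2-R2)[:2];v/=np.linalg.norm(v);yx=np.array(v);xx=np.array([v[1],-v[0]])
print("yaw",np.degrees(np.arctan2(xx[1],xx[0])))
# known local model: pads on sorter frame; project and compare
mid=(L2+R2)[:2]/2
# exact pad y local: rotate by a=-.26
for a in(-.26,):
  zl=.1-.095
  # mid y shift: pad height h above pin ~ (125+76)/2-95=5.5 -> small
O=mid-.045*xx; print("O",O)
def W(x,y,z):return np.r_[O+x*xx+y*yx,z]
print("chk balls/feed")
pts={"mouth":W(-.022,0,.11),"upper":W(-.215,0,.145),"trayL?":W(0,.2,0),"tumbler":W(.045,-.012,.14)}
# tab: top point px in T
tab=plane(T,[214.9,219.2],.12);print("tab@.12",tab, (tab[:2]-O)@xx,(tab[:2]-O)@yx)
t3,e=tri(S,[266.5,162],T,[214.9,219.2]);print(t3,e,(t3[:2]-O)@xx,(t3[:2]-O)@yx)
for k,p in pts.items():print(k,p.round(3),project(S,p).round(1),project(T,p).round(1))
```

```text
L [0.64032881 0.12871726 0.12368672] 0.002242493666404359
R [ 0.64547385 -0.05684426  0.07410478] 0.0016713609647228446
[0.64086881 0.1294415  0.125     ] [ 0.64569537 -0.05604621  0.076     ] 0.1855504936233786
yaw 1.4905505935389805
O [0.59829732 0.0355271 ]
chk balls/feed
tab@.12 [0.52098783 0.1052729  0.12      ] -0.07546909388843243 0.07173317978223423
[0.52071862 0.10128004 0.16673781] 0.0015518656337077778 -0.0758420703703399 0.06774867544679332
mouth [0.576 0.035 0.11 ] [[260.  196.9]] [[244.8 194.6]]
upper [0.383 0.03  0.145] [[216.1 159.9]] [[249.1 280. ]]
trayL? [0.593 0.235 0.   ] [[318.3 208.5]] [[168.8 193.5]]
tumbler [0.644 0.025 0.14 ] [[273.8 198.7]] [[248.1 164. ]]
```

Pad spacing comes out at 185.6 mm against the expected 192·cos(0.26) = 185.5 mm, and the heights agree. Yaw is about 1.5°, and the tab is at local (-76, 67) mm. Next I close the fingers and square the tool to the sorter.

send_rows(series=[[[0,0,0],[0,0,-0.85]],[[0,0,0],[0,0,-0.85]],[[0,0,0],[0,0,-0.85]],[[0,0,0],[0,0,-0.85]],[[0,0,0],[0,0,0]]], fingers=255, grip_force=20)

```text
clock: 0.72
tcp_pos: [0.1805, 0.6501, 0.2308]
orientation: [2.193, 2.249, -0.001]
contact_force: [0.4, -0.8, 0.3]
grip_width: 0.0001
```

```bash
cat > go.py <<'E'
from h import *
from bench import r
O=np.array([.5983,.0355]);a=np.radians(1.49);xx=np.array([np.cos(a),np.sin(a)]);yx=np.array([-xx[1],xx[0]])
def W(x,y,z):return np.r_[O+x*xx+y*yx,z]
def to(P):
    o=r.get_obs();R=cv2.Rodrigues(o["orientation"])[0]
    d=o["tcp_pos"]-W(0,0,0)
    print(round(o["clock"],2),"tcp",o["tcp_pos"].round(4),"loc",(d[:2]@xx).round(4),(d[:2]@yx).round(4),"F",o["contact_force"].round(2),"grip",round(o["grip_width"],4))
    print("R",R.round(3).tolist(),"yaw x",np.degrees(np.arctan2(R[1,0],R[0,0])).round(1))
    for p in P: print(np.round(p,4),"tool delta",(R.T@(p-o["tcp_pos"])).round(4))
E
python3 -c "
from go import *
to([W(.047,.094,.22),W(.047,.094,.145)])"
```

```text
0.72 tcp [0.1805 0.6501 0.2308] loc -0.4016 0.6253 F [ 0.36 -0.75  0.32] grip 0.0001
R [[-0.025, 1.0, -0.0], [1.0, 0.025, -0.001], [-0.001, -0.0, -1.0]] yaw x 91.4
[0.6428 0.1307 0.22  ] tool delta [-0.5309  0.4491  0.0111]
[0.6428 0.1307 0.145 ] tool delta [-0.5309  0.4491  0.0861]
```

send_rows(series=[[[-0.03,0.025,0],[0,0,0]],[[-0.036,0.03,0],[0,0,0]],[[-0.036,0.03,0],[0,0,0]],[[-0.036,0.03,0],[0,0,0]],[[-0.036,0.03,0],[0,0,0]],[[-0.036,0.03,0],[0,0,0]],[[-0.036,0.03,0],[0,0,0]],[[-0.036,0.03,0],[0,0,0]],[[-0.036,0.03,0],[0,0,0]],[[-0.036,0.03,0],[0,0,0]],[[-0.036,0.03,0],[0,0,0]],[[-0.036,0.03,0],[0,0,0]],[[-0.036,0.03,0],[0,0,0]],[[-0.036,0.03,0],[0,0,0]],[[-0.033,0.034,0],[0,0,0]],[[0,0,0],[0,0,0]],[[0,0,0],[0,0,0]]])

```text
clock: 2.85
tcp_pos: [0.6426, 0.1318, 0.2308]
orientation: [-2.193, -2.249, 0.001]
contact_force: [-0.5, -0.0, 0.1]
grip_width: 0.0002
```

```bash
python3 -c "
from go import *
from bench import grab_frame
to([W(.047,.094,.14)])
for n,(x,y) in (('scene',(190,60)),('top',(120,90))):
    f=grab_frame(n);cv2.imwrite('pics/a_'+n+'.png',cv2.resize(f['frame'][y:y+200,x:x+260,::-1],None,fx=3,fy=3,interpolation=cv2.INTER_CUBIC))
"
```

```text
2.85 tcp [0.6426 0.1318 0.2308] loc 0.0468 0.0951 F [-0.46 -0.03  0.13] grip 0.0002
R [[-0.025, 1.0, -0.001], [1.0, 0.025, 0.0], [0.0, -0.001, -1.0]] yaw x 91.4
[0.6428 0.1307 0.14  ] tool delta [-0.0012  0.0003  0.0908]
```

View pics/a_scene.png

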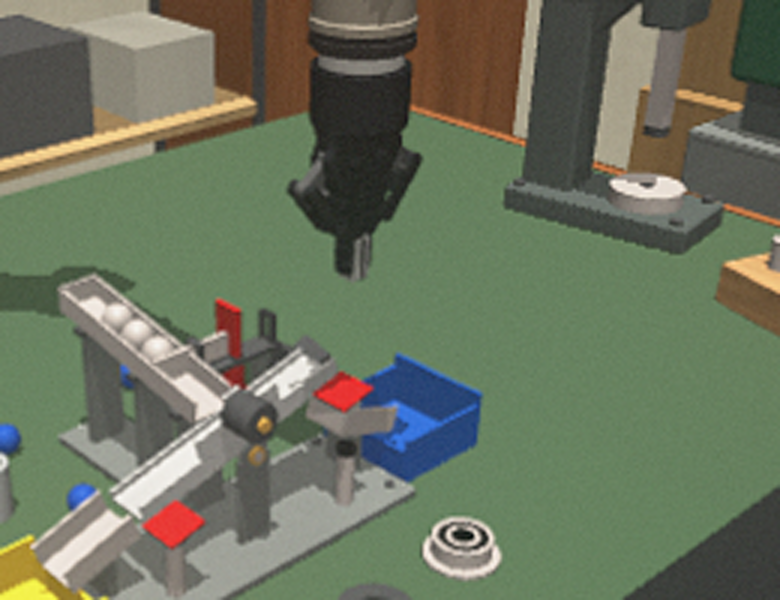

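View pics/a_top.png

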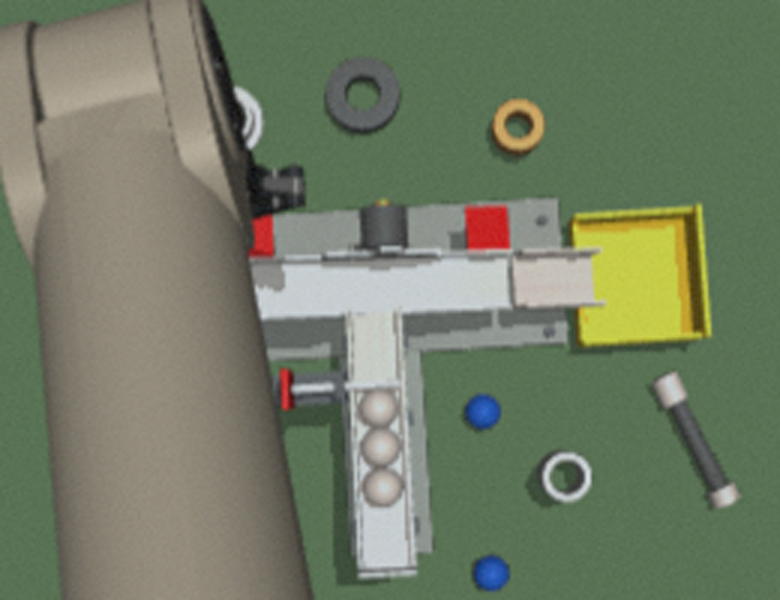

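Fingertip is over the left pad (about pixel 343,390 in the crop) and clear of everything. Now I press.

send_rows(series=[[[0.001,0,0.025],[0,0,0]],[[0.001,0,0.035],[0,0,0]],[[0,0,0.025],[0,0,0]],[[0,0,0.012],[0,0,0]],[[0,0,0.008],[0,0,0]],[[0,0,0.008],[0,0,0]],[[0,0,0.008],[0,0,0]],[[0,0,0.008],[0,0,0]],[[0,0,0.008],[0,0,0]],[[0,0,0.007],[0,0,0]],[[0,0,0.004],[0,0,0]],[[0,0,0],[0,0,0]]])

```text
clock: 4.45
tcp_pos: [0.6429, 0.1332, 0.083]
orientation: [-2.192, -2.25, 0.001]
contact_force: [0.3, 0.7, 0.8]
grip_width: -0.0001
```

```bash
python3 -c "
from go import *
from bench import grab_frame
to([])
for n,(x,y) in (('scene',(150,80)),):
    f=grab_frame(n);cv2.imwrite('pics/b_'+n+'.png',cv2.resize(f['frame'][y:y+200,x:x+260,::-1],None,fx=3,fy=3,interpolation=cv2.INTER_CUBIC))
"
```

```text
4.45 tcp [0.6429 0.1332 0.083 ] loc 0.0472 0.0965 F [0.3  0.71 0.81] grip -0.0001
R [[-0.026, 1.0, -0.001], [1.0, 0.026, -0.0], [-0.0, -0.001, -1.0]] yaw x 91.5
```

View pics/b_scene.png

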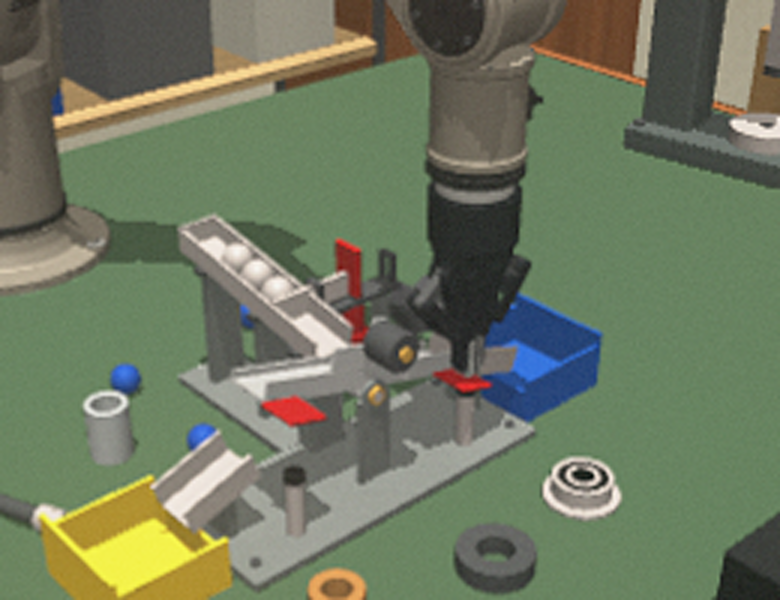

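The gate has rocked over: left pad down on its post at (462,380), tumbler leaning left, right pad raised. I'll lift off and check the tab height from its top edge.

send_rows(series=[[[0,0,-0.02],[0,0,0]],[[0,0,-0.035],[0,0,0]],[[0,0,-0.04],[0,0,0]],[[0,0,-0.04],[0,0,0]],[[0,0,-0.015],[0,0,0]],[[-0.01,-0.02,0],[0,0,0]],[[-0.014,-0.03,0],[0,0,0]],[[-0.014,-0.035,0],[0,0,0]],[[-0.01,-0.028,0],[0,0,0]],[[-0.006,-0.01,0],[0,0,0]],[[0,0,0],[0,0,0]]])

```text
clock: 5.88
tcp_pos: [0.5217, 0.0758, 0.2337]
orientation: [2.193, 2.249, 0.001]
contact_force: [1.1, 0.8, -1.0]
grip_width: -0.0002
```

```bash
python3 -c "
from go import *
from bench import grab_frame
S=pickle.load(open('scene.pkl','rb'));T=pickle.load(open('top.pkl','rb'))
to([W(-.076,.0425,.155)])
m=[x for x in red(S) if 80<=x[0][4]<90][0]
ys,xs=np.nonzero(m[2]);print('tab S rows',[(int(y),int(xs[ys==y].min()),int(xs[ys==y].max())) for y in np.unique(ys)])
for z in(.16,.165,.17,.175):print(z,project(S,[W(-.091,.067,z),W(-.061,.067,z),W(-.061,.064,z-.048)]).round(1).tolist(),project(T,[W(-.091,.064,z),W(-.061,.070,z)]).round(1).tolist())
f=grab_frame('scene')
for s,c,_ in red(f):print(s,c.round(1))
cv2.imwrite('pics/c.png',cv2.resize(f['frame'][80:280,150:410,::-1],None,fx=3,fy=3,interpolation=cv2.INTER_CUBIC))
f=grab_frame('top')
for s,c,_ in red(f):print('T',s,c.round(1))
cv2.imwrite('pics/c_top.png',cv2.resize(f['frame'][110:310,120:370,::-1],None,fx=3,fy=3,interpolation=cv2.INTER_CUBIC))
"
```

```text
5.88 tcp [0.5217 0.0758 0.2337] loc -0.0755 0.0423 F [ 1.06  0.8  -1.02] grip -0.0002
R [[-0.025, 1.0, 0.001], [1.0, 0.025, 0.0], [0.0, 0.001, -1.0]] yaw x 91.5
[0.5212 0.076  0.155 ] tool delta [ 0.0002 -0.0005  0.0787]
tab S rows [(160, 262, 263), (161, 263, 265), (162, 263, 267), (163, 263, 269), (164, 263, 269), (165, 263, 269), (166, 263, 269), (167, 263, 269), (168, 263, 269), (169, 263, 269), (170, 267, 269), (171, 267, 269), (172, 267, 269), (173, 267, 269), (174, 267, 269), (175, 267, 269), (176, 267, 269), (177, 267, 269), (178, 268, 269)]
0.16 [[262.4, 162.5], [269.7, 166.3], [269.0, 182.5]] [[217.0, 225.8], [213.6, 212.4]]
0.165 [[262.3, 160.8], [269.7, 164.6], [269.0, 180.9]] [[216.7, 225.8], [213.3, 212.3]]
0.17 [[262.3, 159.2], [269.6, 162.9], [268.9, 179.2]] [[216.5, 225.8], [213.1, 212.3]]
0.175 [[262.3, 157.5], [269.6, 161.2], [268.9, 177.6]] [[216.3, 225.8], [212.9, 212.2]]
[263 160   7  19  82] [266.5 167.8]
[265 182   7  12  42] [268.6 187.2]
[295 203  18   8  78] [303.8 206.2]
[238 213  20   8 106] [247.5 216.6]
T [275 155  16  16 213] [282.3 162.5]
T [198 164  14  14 173] [204.8 170.4]
```

View pics/c.png

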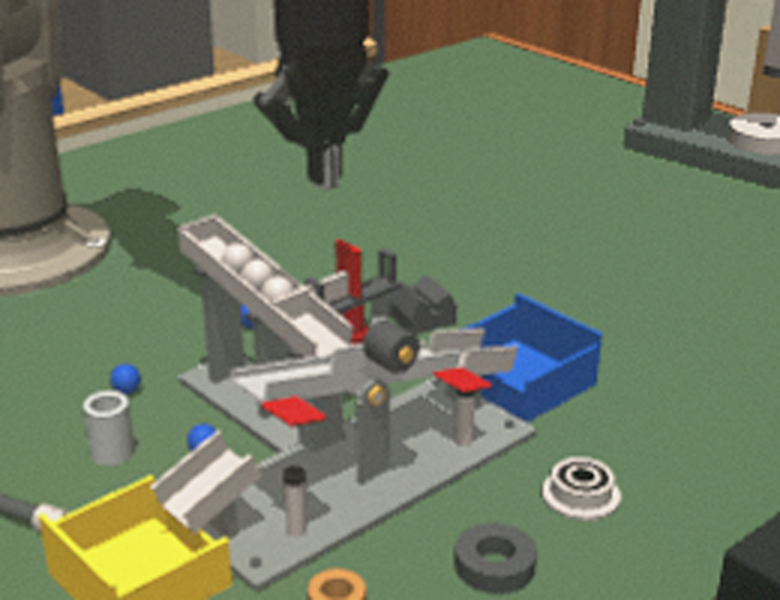

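The gate stays over (left pad down) with the arm away, and the balls are still waiting. Tab top is about 0.168 m, so a tip height of 0.154 m engages 14 mm and stays above the guide. I go down into the gap.

send_rows(series=[[[0,0,0.02],[0,0,0]],[[0,0,0.025],[0,0,0]],[[0,0,0.02],[0,0,0]],[[0,0,0.01],[0,0,0]],[[0,0,0.005],[0,0,0]],[[0,0,0],[0,0,0]],[[0,0,0],[0,0,0]]])

```text
clock: 6.85
tcp_pos: [0.5221, 0.0762, 0.1539]
orientation: [2.192, 2.25, 0.002]
contact_force: [0.6, 0.9, -0.8]
grip_width: 0.0001
```

```bash
python3 -c "
from go import *
from bench import grab_frame
to([])
f=grab_frame('scene')
for s,c,_ in red(f):print(s,c.round(1))
cv2.imwrite('pics/d.png',cv2.resize(f['frame'][120:250,190:350,::-1],None,fx=4.5,fy=4.5,interpolation=cv2.INTER_CUBIC))
"
```

```text
6.85 tcp [0.5221 0.0762 0.1539] loc -0.0751 0.0427 F [ 0.57  0.87 -0.76] grip 0.0001
R [[-0.026, 1.0, 0.001], [1.0, 0.026, 0.0], [0.0, 0.001, -1.0]] yaw x 91.5
[265 161   5  18  64] [267.4 168.9]
[265 182   7  12  44] [268.7 187.3]
[295 203  18   8  78] [303.8 206.2]
[238 213  20   8 106] [247.5 216.6]
```

View pics/d.png

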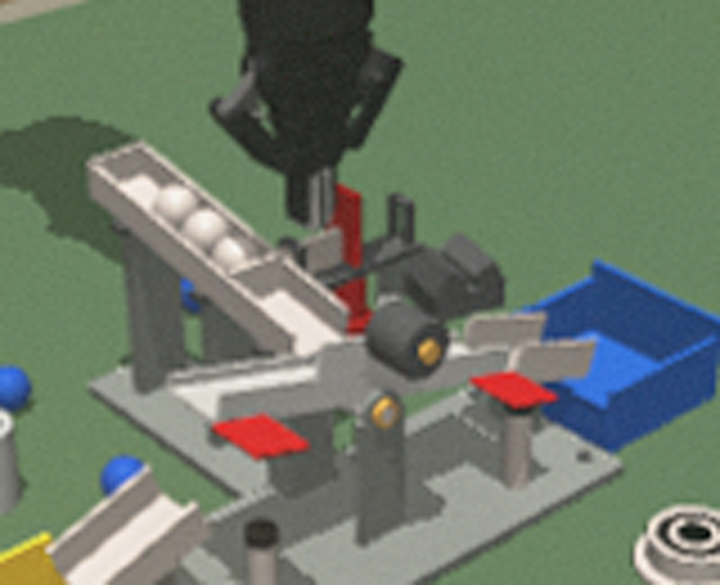

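The tip sits between chute wall and tab, at (318,215) in the crop, not touching. Now I push to +y.

send_rows(series=[[[0.004,0,0],[0,0,0]],[[0.006,0,0],[0,0,0]],[[0.006,0,0],[0,0,0]],[[0.006,0,0],[0,0,0]],[[0.006,0,0],[0,0,0]],[[0.006,0,0],[0,0,0]],[[0.006,0,0],[0,0,0]],[[0.005,0,0],[0,0,0]],[[0.002,0,0],[0,0,0]],[[0,0,0],[0,0,0]]])

```text
clock: 8.15
tcp_pos: [0.5203, 0.1235, 0.1532]
orientation: [-2.192, -2.25, -0.0]
contact_force: [-1.1, 0.1, 0.6]
grip_width: -0.0001
```

```bash
cat > lk.py <<'E'
from go import *
from bench import grab_frame
import sys
to([])
f=grab_frame('scene')
for s,c,_ in red(f):print(s,c.round(1))
cv2.imwrite(f'pics/{sys.argv[1]}.png',cv2.resize(f['frame'][120:250,190:350,::-1],None,fx=4.5,fy=4.5,interpolation=cv2.INTER_CUBIC))
f=grab_frame('top')
for s,c,_ in red(f):print('T',s,c.round(1))
cv2.imwrite(f'pics/{sys.argv[1]}_top.png',cv2.resize(f['frame'][110:310,120:370,::-1],None,fx=3,fy=3,interpolation=cv2.INTER_CUBIC))
E
python3 lk.py e
```

```text
8.15 tcp [0.5203 0.1235 0.1532] loc -0.0757 0.09 F [-1.09  0.13  0.56] grip -0.0001
R [[-0.026, 1.0, -0.0], [1.0, 0.026, 0.0], [0.0, -0.0, -1.0]] yaw x 91.5
[277 158   4  16  47] [279.  165.5]
[265 182   7  12  41] [268.6 187.1]
[295 203  18   8  78] [303.8 206.2]
[238 213  20   9 106] [247.5 216.6]
T [275 155  16  16 212] [282.3 162.6]
T [198 163  14  15 175] [204.8 170.4]
```

View pics/e.png

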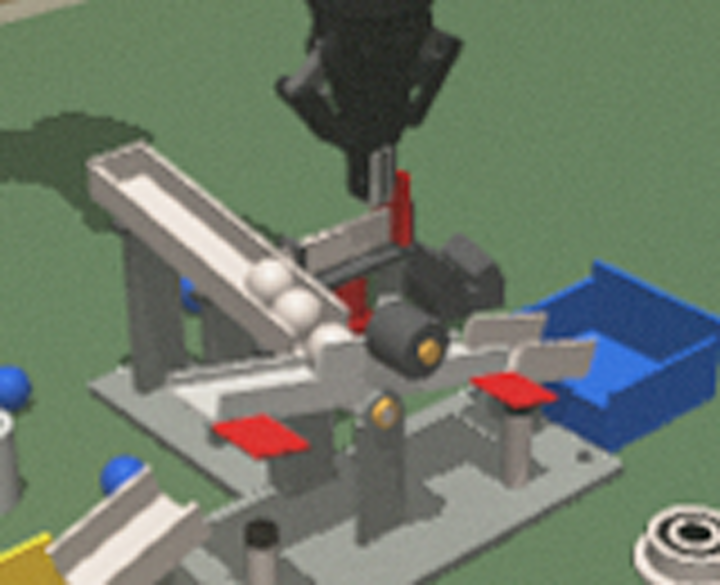

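The blade is open and the balls are rolling onto the gate. There's no stop force yet, so I push on to the end.

send_rows(series=[[[0.002,0,0],[0,0,0]],[[0.002,0,0],[0,0,0]],[[0.001,0,0],[0,0,0]],[[0,0,0],[0,0,0]]])

```text
clock: 8.75
tcp_pos: [0.5202, 0.1268, 0.1532]
orientation: [2.193, 2.248, -0.002]
contact_force: [-0.2, -4.4, 0.1]
grip_width: -0.0001
```

```bash
python3 lk.py f; python3 -c "
from go import *
S=pickle.load(open('scene.pkl','rb'))
for s in(.03,.034,.038,.042):print(s,project(S,[W(-.091,.067+s,.168),W(-.061,.070+s,.168)]).round(1).tolist())"
```

```text
8.75 tcp [0.5202 0.1268 0.1532] loc -0.0757 0.0933 F [-0.24 -4.39  0.14] grip -0.0001
R [[-0.025, 1.0, -0.0], [1.0, 0.025, -0.001], [-0.001, -0.0, -1.0]] yaw x 91.4
[278 158   4  16  47] [279.8 165.7]
[265 183   7  11  39] [268.6 187.4]
[295 203  18   8  78] [303.9 206.2]
[238 213  20   8 105] [247.5 216.6]
T [275 155  16  16 213] [282.3 162.5]
T [198 164  14  14 173] [204.8 170.4]
0.03 [[270.7, 156.6], [279.0, 159.9]]
0.034 [[271.9, 156.2], [280.1, 159.4]]
0.038 [[273.0, 155.7], [281.2, 159.0]]
0.042 [[274.1, 155.3], [282.3, 158.5]]
```

View pics/f.png

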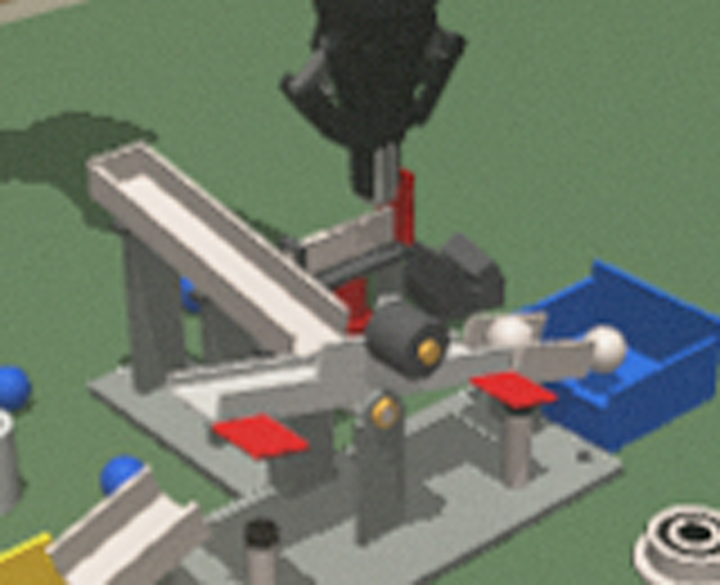

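send_rows(series=[[[0.002,0,0],[0,0,0]],[[0.001,0,0],[0,0,0]],[[0,0,0],[0,0,0]]])

```text
clock: 9.22
tcp_pos: [0.5201, 0.127, 0.1532]
orientation: [2.194, 2.245, -0.006]
contact_force: [-0.0, -11.3, 3.0]
grip_width: -0.0
```

```bash
python3 lk.py g
```

```text
9.22 tcp [0.5201 0.127  0.1532] loc -0.0758 0.0935 F [ -0.05 -11.27   2.97] grip -0.0
R [[-0.023, 1.0, -0.001], [1.0, 0.023, -0.004], [-0.004, -0.001, -1.0]] yaw x 91.3
[278 158   4  16  49] [279.8 165.7]
[265 182   7  12  43] [268.6 187.3]
[295 203  18   8  79] [303.9 206.2]
[238 213  20   9 106] [247.6 216.6]
T [275 155  16  16 214] [282.4 162.6]
T [198 164  14  14 174] [204.8 170.4]
```

The slide is at its stop: force climbed to 11 N with no further motion. I back off, lift, and swing the hand clear.

send_rows(series=[[[-0.006,0,0],[0,0,0]],[[-0.008,0,0],[0,0,0]],[[0,0,-0.015],[0,0,0]],[[0,0,-0.03],[0,0,0]],[[0,0,-0.04],[0,0,0]],[[0,0,-0.04],[0,0,0]],[[0.02,0,-0.02],[0,0,0]],[[0.035,0,0],[0,0,0]],[[0.04,0,0],[0,0,0]],[[0.04,0,0],[0,0,0]],[[0.04,0,0],[0,0,0]],[[0.04,0,0],[0,0,0]],[[0.04,0,0],[0,0,0]],[[0.04,0,0],[0,0,0]],[[0.03,0,0],[0,0,0]],[[0.01,0,0],[0,0,0]],[[0,0,0],[0,0,0]],[[0,0,0],[0,0,0]]])

```text
clock: 11.58
tcp_pos: [0.5126, 0.4502, 0.2987]
orientation: [2.194, 2.247, -0.0]
contact_force: [0.4, -1.0, -1.0]
grip_width: 0.0
```

```bash
python3 lk.py z
```

```text
11.57 tcp [0.5126 0.4502 0.2987] loc -0.0749 0.4168 F [ 0.36 -0.95 -0.96] grip 0.0
R [[-0.024, 1.0, 0.001], [1.0, 0.024, -0.001], [-0.001, 0.001, -1.0]] yaw x 91.4
[274 155   8  19  99] [278.  162.9]
[265 182   7  12  44] [268.6 187.3]
[295 203  18   8  79] [303.8 206.2]
[238 213  20   9 105] [247.4 216.6]
T [275 155  16  16 214] [282.3 162.5]
T [198 164  14  14 173] [204.8 170.4]
T [195 215   3  12  36] [196.  220.5]
T [188 247  13  13 132] [193.7 253. ]
```

View pics/z.png

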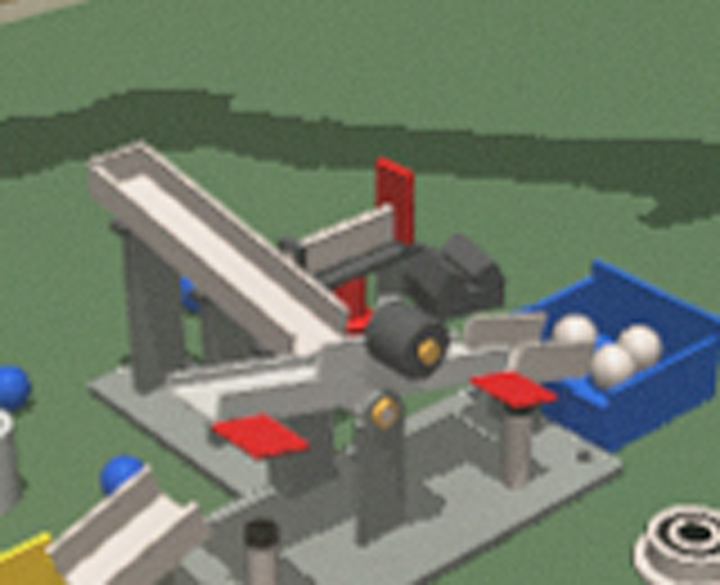

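View pics/z_top.png

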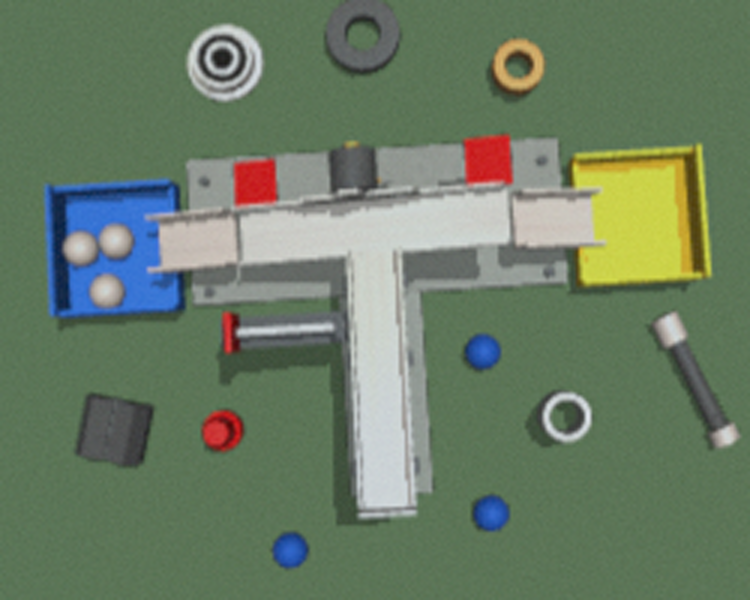

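All three balls are in the blue tray, at about (80,247), (116,240) and (107,291) in the top crop. The tab moved 18.9 px, about 41.5 mm, and the bystanders are unmoved. I hand in.

```bash
python3 -c "
from bench import r
print(r.hand_in())"
```

```text
the job is handed in; nothing more can be done
None
```

The job is done and handed in at about 11.7 s: all three steel balls rolled by themselves into the blue left tray.

- **Gate:** with the closed fingertips I pressed the raised left pad down. The gate rocked over onto its left stop and stayed there with the hand away.
- **Slide:** I then pushed the red tab out along sorter +y until it hit its stop. The force rose to about 11 N with no further motion. From the top view it travelled about 41.5 mm of the 42 mm. The scene view read less, roughly 39–41 mm, which I put down to pixel resolution.
- **Last pictures:** the feed chute and the gate were empty. The bystanders in the top-view crop, including the blue look-alike balls, had not visibly moved.
- **Hand:** it ended about 0.3 m to the left of the slide tab and 0.3 m up, with contact force within the noise of about 1 N.

No check failed.

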